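# Index a flange to the pointer

### The job

Turn the round blue-grey flange on its assembly base, by nudging its upright studs round for example, until the notch in its rim squarely faces the red pointer. Do not disturb the things lying about, and leave the flange lying flat and still.

Things in the scene. Friction and masses are not known exactly. Their poses are not given: they have to be found in the camera images.
- base: Fixed round aluminium assembly base, 196 mm across, 12 mm thick, on the worktop. A centre spigot (34 mm) with a steel retaining cap (52 mm across, top 34 mm above the worktop) keeps the flange on; black angle ticks round the edge; a red wedge pointer (20 mm wide, 22 mm long) lies on its own -x side. Origin at the centre of its underside, z up.
- pointer_tip (a point): Tip of the red pointer, at its top: 74 mm from the base's centre axis along the base's -x, 26 mm above the worktop, just outside the flange's rim. It points at the centre axis.
- flange: Blue-grey flange, 142 mm across, 14 mm thick, about 0.45 kg, flat on the base round the spigot (1 mm play), held under its cap (cannot be lifted off), its top 26 mm above the worktop. Turns either way, no end stop; only friction (1 to 5 N at a stud) resists; stays where left. Notch 24 mm wide, 16 mm deep in the rim toward its own -x; a white line leads to it. Origin centre of underside, z up.
- stud_0 (a point): Top centre of one of the flange's four like steel studs. They stand 54 mm from the flange's centre, at 45 (this one), 135, 225 and 315 degrees about its own z from its own x. Each is 14 mm thick and reaches 34 mm above the flange's top (60 mm above the worktop), with a nut 22 mm across and 7 mm high round its foot.
- flange_notch (a point): Middle of the notch's mouth at the flange's top, 66 mm from the flange's centre along its own -x.
- tape: Bystander: roll of beige tape, 98 mm across, 19 mm high. Origin at the centre of its underside.
- tin: Bystander: small round white tin with a red lid, 58 mm across, 26 mm high. Origin at the centre of its underside.
- marker: Bystander: white marker pen with a blue cap, 130 mm long, 16 mm thick, lying down. Origin at the centre of its underside.
- battery: Bystander: brown block battery, 52 x 26 x 18 mm, lying flat. Origin at the centre of its underside.
Mind the look-alikes: they are no part of the job. Of the things that look like the flange, the larger one is meant.

How it is judged:
At the end, for the whole second after the job is handed in: The middle of the flange's notch lies within 6 mm, sideways, of the line from the base's centre to the red pointer (about 5 degrees), on the pointer's side; the flange lies flat on its base (within 3 mm) and at rest (y of flange_notch in the frame of base between -0.006 and 0.006 m and x of flange_notch in the frame of base below -0.05 m and z of flange in the frame of base below 0.015 m and angle between flange's own z axis and vertical below 0.04 rad and angular speed of flange below 0.05 rad/s); the robot touches nothing.
It fails at once if a thing lying about was moved by more than 30 mm (distance of any of tape, tin, marker, battery from where it was at the start of the episode above 0.03 m).
It also fails if it takes over 64 s, if anything falls off the work surface, if the arm or the gripper's body presses on something with over 40 N, if the wrist force passes 120 N, or if a joint passes its speed limit or range.

### The arm

A 7-joint arm with a two-finger parallel gripper is mounted at the origin on a cart in front of the work surface, level with it; the furniture and walls round the work are solid. World frame = base frame: x ahead of the robot, y to its left, z up, the work surface at z = 0. Lengths are in m, angles in rad, forces in N, time in s.
With the tool pointing down it reaches from about 0.4 to 0.875 m from the base axis. Payload 19.3 kg.
Tool frame: the origin (TCP) lies on the centre line of the jaws, within the pads' length; the fingertips stand ctrl.tcp_to_tips ahead of it and the grasp point (between the pads) lies 2 mm behind it (ctrl.tcp_to_tips is the distance from the TCP to the fingertips, in m); z points along the fingers, y is the line along which they close (so a half turn about z gives the same grasp; the last joint's range is limited). The gripper opens to 85 mm and grips with 20 to 120 N. Pads are 22 mm wide; open, the fingers measure 114 mm over their backs; the gripper's body (76 mm by 85 mm) begins 54 mm behind the grasp point. The pads swing forward as they close: fully open they stand 13 mm farther back than shut.
Start: joints at [-1.185, 0.521, -0.036, 1.599, 0.021, 1.021, -0.113], TCP at [0.275, 0.561, 0.248] pointing down, gripper open.
Joint ranges: [-2.91, 2.91], [-0.3, 2.13], [-1.5, 1.42], [0.17, 2.43], [-1.26, 4.41], [0.16, 1.93], [-2.52, 2.52]. Speed limits (rad/s): [1.89, 1.89, 2.39, 2.39, 3.01, 3.01, 3.01].

### API

Orientations are given as [roll, pitch, yaw] about the fixed x, y, z axes, in that order (R = Rz(yaw) Ry(pitch) Rx(roll)).
In Python, from cell import ctrl, optics, ticket gives the robot as it stands.
- The arm moves only by the tool carry_out, never from a script. Its argument "rows" is text: rows parted by semicolons, each of 5 numbers parted by spaces: the closure, from 0 (fully open) to 1 (shut), then the shift along the tool's x, y, z in mm, then the turn about the tool's z in degrees. In form: hand x y z turn; .... A call has 1 to 20 rows; each row shifts and turns the commanded pose from where the row before left it, along the tool's axes as they then stand; what a row does not reach is not made up. A row lasts 1/10 s, in which the tool goes at most 50 mm and 8.59 degrees, less where a joint would pass 70% of its speed; a pose out of reach is approached as far as the arm can. A call is refused whole if a number of a shift passes 50 or a number of a turn 8.59, either way. A call with a gripper value outside its range is refused whole. The fingers move at their own pace and stop on an object; "grip_force" is the grip in N (left out, the last holds). Time passes only in rows, so rows that do not move let the fingers close. It gives the time, the measured TCP pose, the force, the opening and the grip force at its end, in the units of the state.
- ctrl.get_obs(): the state, without advancing time (a new reading comes with each control period).
- optics.read_camera(name): name is "scene" or "top" or "wrist"; returns (picture, depth): 384x512x3 uint8, red, green, blue; 384x512 float32, m along the optical axis (not along the pixel's ray), 0 where there is no reading.
- optics.camera_info(name): a dict with "mtx" (3x3 intrinsics, pixels), "distortion" ([k1, k2, p1, p2, k3] as OpenCV has them; the pictures are not rectified), "origin" and "rotation" of the camera in the world. Camera axes: x right, y down, z forward; pixel columns grow to the right and rows downward; lengths in m; the calibration is good to about 2 mm. A picture is of the moment at which its call begins: read the wrist's pose just before it. camera_info takes no time and is no camera call; for the wrist camera it gives the pose at the moment of the call.
- ticket.hand_in(): hands the job in; it is judged then, once.
The state is a dict: "time_s": time; "joint_positions": joint angles; "joint_vel": joint speeds; "tau": joint torques, N m; "tcp_pos": TCP position; "eef_rot": TCP orientation; "contact_force": force on the tool from outside, world axes, zero at the start; "torque": the same for the moment, N m; "grip_width": opening from 0.0 (shut) to 1.0 (fully open); "grip_force": force on a finger pad.
Only numpy, scipy, OpenCV 4.12 (cv2) and the standard library are available. Lean on these libraries where they do the work, as an engineer would, in place of code of your own. Each camera call takes 0.05 s, during which the arm holds its last target. There are 200 camera calls.

## Working session

There is one attempt and no reset: what is moved stays moved. The work goes in short steps, Python scripts to look and compute and a tool call to move; the robot and the scene stay as the last step left them, time stands still between calls to the robot, and variables do not carry over. Pictures are saved under pics/ and viewed, at most 10 in all, crops included, and the job is handed in when it is done.

Besides the shell and the picture viewer there is one more tool, called after ">>>" by a JSON object that holds its "op" and its "data". carry_out: Moves the arm, as the interface text tells. Its arguments: {"type":"object","properties":{"rows":{"type":"string"},"grip_force":{"type":"number"}},"required":["rows"]}

```bash
mkdir -p pics
cat > h.py <<'E'
import numpy as np, cv2
from cell import ctrl, optics, ticket
def snap(n):
    i=optics.camera_info(n); p,d=optics.read_camera(n); return i,p,d
def ray(i,u,v):
    q=cv2.undistortPoints(np.array([[[u,v]]],float),np.array(i['mtx']),np.array(i['distortion']))[0,0]
    return np.array(i['origin']),np.array(i['rotation'])@np.array([q[0],q[1],1])
def onz(i,u,v,z):
    o,r=ray(i,u,v); return o+r*(z-o[2])/r[2]
def atd(i,d,u,v):
    o,r=ray(i,u,v); return o+r*d[int(round(v)),int(round(u))]
def proj(i,P):
    R=np.array(i['rotation']);t=-R.T@np.array(i['origin'])
    return cv2.projectPoints(np.array(P,float).reshape(-1,3),cv2.Rodrigues(R.T)[0],t,np.array(i['mtx']),np.array(i['distortion']))[0][:,0]
E
python3 - <<'E'
from h import *
import pickle
o=ctrl.get_obs();print(o, ctrl.tcp_to_tips)
S={}
for n in('top','scene'):
    S[n]=snap(n); print(n,S[n][0]['origin'])
    cv2.imwrite(f'pics/{n}.png',cv2.resize(S[n][1][:,:,::-1],(800,600)))
pickle.dump(S,open('s.pkl','wb'))
E
```

```text
{'time_s': 0.0, 'joint_positions': array([-1.18518943,  0.5220412 , -0.03635252,  1.59999511,  0.02119082,
        1.02113517, -0.11274499]), 'joint_vel': array([-0.00093999,  0.00106422, -0.00087146, -0.00028544, -0.00076612,
        0.00082916, -0.00156006]), 'tau': array([-1.97088055e-03, -9.27122211e+01,  1.97893001e+00, -3.69946682e+01,
        1.78202474e-02,  8.32996331e-03,  1.02536177e-05]), 'tcp_pos': array([0.27499021, 0.56088792, 0.24771313]), 'eef_rot': array([-3.14040023e+00,  6.62368957e-05,  2.68584758e+00]), 'contact_force': array([-0.60430318, -0.07181309,  0.54854304]), 'torque': array([ 0.05926575, -0.0146871 ,  0.01140456]), 'grip_force': 0.0, 'grip_width': 0.9973141814460783} 0.017
top [0.35958587 0.10110912 1.0686373 ]
scene [-0.37721915  1.10818105  0.76376081]
```

View pics/top.png

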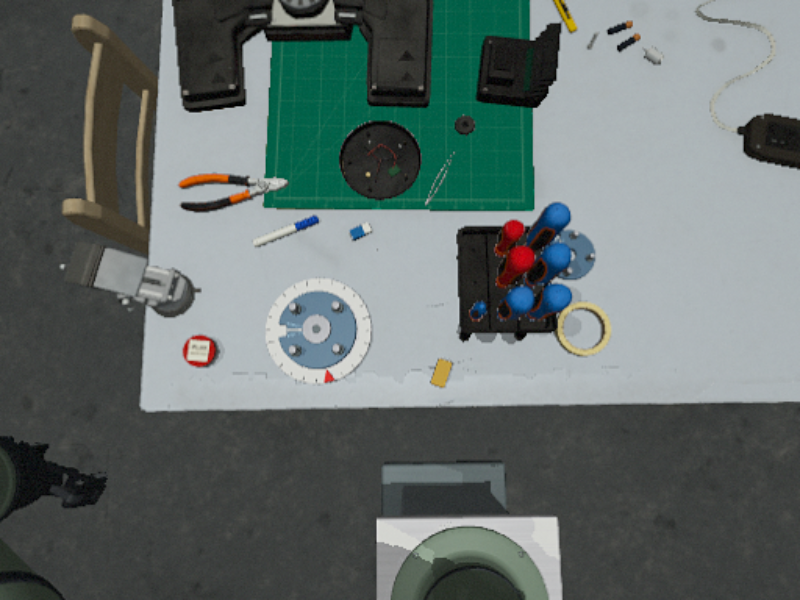

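View pics/scene.png

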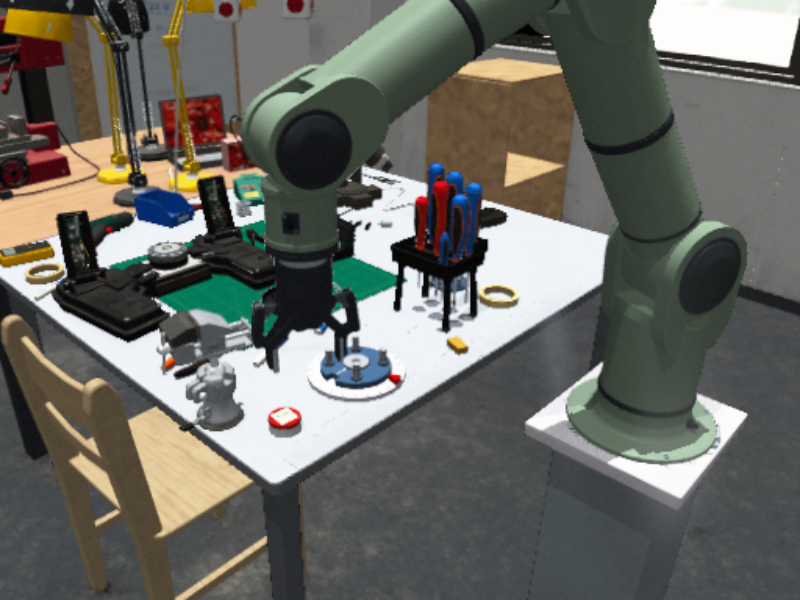

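The top view shows the flange at about (318,330), its notch facing left at (283,330), and the red pointer at (329,376). The tin is at (200,350), the marker at (286,231), the battery at (441,373) and the tape at (584,329). In the scene view the gripper hovers beyond the flange. Next I measure these points.

Run:
```python
from h import *
import pickle
S=pickle.load(open('s.pkl','rb'))
i,p,d=S['top']; k=.64
for n,u,v,z in [('cap',316,328,.034),('s0',294,308,.06),('s1',337,306,.06),('s2',340,348,.06),('s3',294,350,.06),('notch',283,330,.026),('ptr',328,370,.026),('tin',200,350,.026),('marker',286,231,.016),('batt',441,373,.018),('tape',584,329,.019)]:
    print(n,onz(i,u*k,v*k,z).round(3),atd(i,d,u*k,v*k).round(3))
# base circle from depth/colour: white ring
c=p[int(250*k):int(410*k),int(240*k):int(400*k)]
cv2.imwrite('pics/topcrop.png',cv2.resize(c[:,:,::-1],(600,600),interpolation=cv2.INTER_CUBIC))
i,p,d=S['scene']
for n,u,v in [('sA',357,369),('sB',383,353),('ptrtip',392,378)]:
    print(n,atd(i,d,u*k,v*k).round(3))
```

```text
Traceback (most recent call last):
  File "h.py", line 9, in onz
    o,r=ray(i,u,v); return o+r*(z-o[2])/r[2]
                                        ~^^^
IndexError: invalid index to scalar variable.
```

Run:
```python
from h import *
i=optics.camera_info('top'); print(i)
```

```text
{'mtx': array([[371.06949036,   0.        , 257.54000412],
       [  0.        , 371.06949036, 191.93543434],
       [  0.        ,   0.        ,   1.        ]]), 'distortion': array([0.01660462, 0.        , 0.        , 0.        , 0.        ]), 'origin': array([0.35958587, 0.10110912, 1.0686373 ]), 'rotation': array([-2.97559143,  0.00761839, -1.58611924])}
```

```bash
sed -i "s/^def snap/from scipy.spatial.transform import Rotation as Ro\ndef snap/; s/i=optics.camera_info(n); p/i=fix(optics.camera_info(n)); p/" h.py
cat >> h.py <<'E'
def fix(i):
    i=dict(i)
    if np.shape(i['rotation'])==(3,): i['rotation']=Ro.from_euler('xyz',i['rotation']).as_matrix()
    return i
E
python3 - <<'E'
from h import *
import pickle
S=pickle.load(open('s.pkl','rb'))
S={n:(fix(S[n][0]),)+S[n][1:] for n in S}; pickle.dump(S,open('s.pkl','wb'))
i,p,d=S['top']; k=.64
for n,u,v,z in [('cap',316,328,.034),('s0',294,308,.06),('s1',337,306,.06),('s2',340,348,.06),('s3',294,350,.06),('notch',283,330,.026),('ptr',328,370,.026),('tin',200,350,.026),('marker',286,231,.016),('batt',441,373,.018),('tape',584,329,.019)]:
    print(n,onz(i,u*k,v*k,z).round(3),atd(i,d,u*k,v*k).round(3))
c=p[int(250*k):int(410*k),int(240*k):int(400*k)]
cv2.imwrite('pics/topcrop.png',cv2.resize(c[:,:,::-1],(600,600),interpolation=cv2.INTER_CUBIC))
i,p,d=S['scene']
for n,u,v in [('sA',357,369),('sB',383,353),('ptrtip',392,378)]:
    print(n,atd(i,d,u*k,v*k).round(3))
i,p,d=S['top'];print(proj(i,[[.275,.561,.248],[0,0,0]])/k)
E
```

```text
cap [0.484 0.262 0.034] [0.484 0.262 0.037]
s0 [0.517 0.297 0.06 ] [0.517 0.297 0.064]
s1 [0.52  0.222 0.06 ] [0.519 0.221 0.062]
s2 [0.446 0.216 0.06 ] [0.447 0.218 0.041]
s3 [0.443 0.296 0.06 ] [0.443 0.296 0.06 ]
notch [0.483 0.323 0.026] [0.484 0.325 0.017]
ptr [0.41  0.241 0.026] [0.41  0.242 0.018]
tin [0.449 0.472 0.026] [0.449 0.471 0.028]
marker [0.671 0.323 0.016] [0.671 0.323 0.017]
batt [0.401 0.039 0.018] [0.401 0.039 0.019]
tape [ 0.477 -0.222  0.019] [ 0.478 -0.227  0.002]
sA [0.439 0.303 0.049]
sB [-0.377  1.108  0.764]
ptrtip [0.397 0.25  0.023]
[[ 71.4558213  465.66740433]
 [469.66945751 610.29939978]]
```

View pics/topcrop.png

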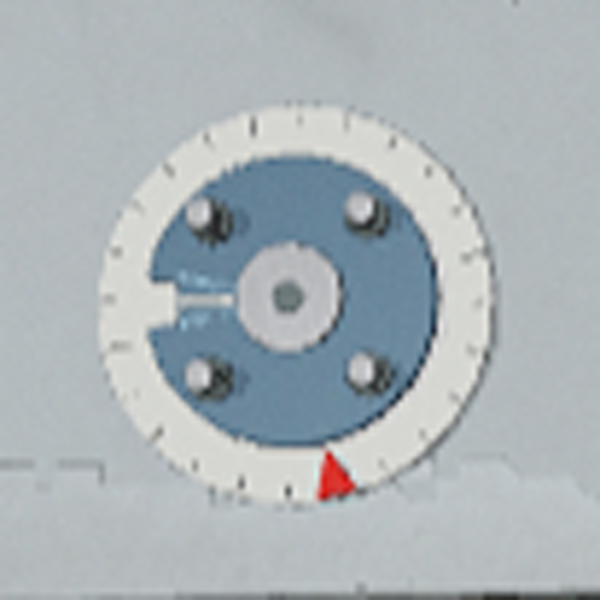

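Crop: the cap centre is at (288,297), the notch mouth at (160,302) facing left, and the pointer tip at (328,452). The stud tops are at (202,212), (362,208), (362,368) and (202,375). The notch stands near 92° in world and the pointer near 194°, so the turn is about +103°. I will grip the stud near 47° and lead it round. First I turn the tool in free air.

>>> {"op": "carry_out", "data": {"rows": "0.3 0 0 0 8.2; 0.3 0 0 0 8.2; 0.3 0 0 0 8.2; 0.3 0 0 0 8.2; 0.3 0 0 0 8.2; 0.3 0 0 0 8.2; 0.3 0 0 0 8.2; 0.3 0 0 0 8.2; 0.3 0 0 0 8.2; 0.3 0 0 0 8.2; 0.3 0 0 0 8.2; 0.3 0 0 0 8.2; 0.3 0 0 0 8.2; 0.3 0 0 0 0; 0.3 0 0 0 0"}}

```text
time_s: 1.6
tcp_pos: [0.2749, 0.5611, 0.248]
eef_rot: [3.141, 0.0, 0.83]
contact_force: [-0.1, 0.0, 0.6]
grip_width: 0.703
grip_force: 0.0
```

```bash
cat >> h.py <<'E'
def totool(P):
    o=ctrl.get_obs(); R=Ro.from_euler('xyz',o['eef_rot']).as_matrix()
    return R.T@(np.array(P)-o['tcp_pos'])*1000
E
python3 - <<'E'
from h import *
import pickle
S=pickle.load(open('s.pkl','rb')); i=S['top'][0]
f=600/102; P=lambda u,v,z: onz(i,153+u/f-.5+.5/f*0,160+v/f-.5,z)
c=P(288,297,.034); n=P(165,302,.026); t=P(328,452,.026)
st=[P(u,v,.06) for u,v in[(202,210),(362,206),(362,368),(202,374)]]
print(c,n,t,*st,sep='\n'); m=np.mean(st,0); print('mean',m)
for a in st+[n,t]: q=a-c; w=a-m; print(np.hypot(*q[:2]).round(4),np.degrees(np.arctan2(q[1],q[0])).round(1),np.degrees(np.arctan2(w[1],w[0])).round(1))
o=ctrl.get_obs(); print(o['tcp_pos'],np.degrees(o['eef_rot']),o['joint_positions'],o['grip_width'],o['time_s'])
print(totool(st[0]+[0,0,.14]))
E
```

```text
[0.48428098 0.26448916 0.034     ]
[0.48380403 0.3248573  0.026     ]
[0.41086471 0.24599695 0.026     ]
[0.52279488 0.30106419 0.06      ]
[0.52344958 0.22613491 0.06      ]
[0.44755091 0.22581401 0.06      ]
[0.44598833 0.2997994  0.06      ]
mean [0.48494592 0.26320313 0.06      ]
0.0531 43.5 45.0
0.0548 -44.4 -43.9
0.0533 -133.5 -135.0
0.0521 137.3 136.8
0.0604 90.5 91.1
0.0757 -165.9 -166.9
[0.27490345 0.56114402 0.24802627] [1.79979505e+02 2.50799831e-02 4.75487041e+01] [-1.49117575  0.55762237  0.42594661  1.61722196 -0.25866238  1.02355842
 -1.72765756] 0.7027471835168528 1.6
[-24.56162779 358.43414562  48.16524391]
```

>>> {"op": "carry_out", "data": {"rows": "0.5 -3 40 5 0; 0.5 -3 40 5 0; 0.5 -3 40 5 0; 0.5 -3 40 5 0; 0.5 -3 40 5 0; 0.5 -3 40 5 0; 0.5 -3 40 5 0; 0.5 -3 40 5 0; 0.5 -1 38 8 0; 0.5 0 0 0 0; 0.5 0 0 0 0; 0.5 0 0 0 0"}}

```text
time_s: 2.8
tcp_pos: [0.5207, 0.3007, 0.2003]
eef_rot: [-3.141, -0.0, 0.828]
contact_force: [-0.4, 0.9, -0.2]
grip_width: 0.499
grip_force: 0.0
```

Run:
```python
from h import *
import pickle
w=snap('wrist'); pickle.dump(w,open('w.pkl','wb'))
o=ctrl.get_obs(); print(o['tcp_pos'],np.degrees(o['eef_rot']),o['joint_positions'],o['grip_width'],w[0]['origin'])
st=[[.5228,.301,.06],[.5235,.226,.06],[.4475,.2258,.06],[.446,.2998,.06],[.485,.264,.034]]
im=cv2.resize(w[1][:,:,::-1],(800,600)); print(proj(w[0],st)/.64)
cv2.imwrite('pics/w1.png',im)
```

```text
[0.52059055 0.30090932 0.20036419] [-1.79971190e+02 -8.87035620e-03  4.74483621e+01] [-0.90899079  0.57552218  0.42182159  1.7287133  -0.28933508  0.89918697
 -1.10844261] 0.5012993466784033 [0.57206127 0.35496358 0.32628589]
[[400.98229968 289.98794574]
 [483.22542841 374.97644285]
 [393.80896572 446.46240282]
 [311.14728637 371.99468591]
 [396.69714639 355.52529694]]
```

View pics/w1.png

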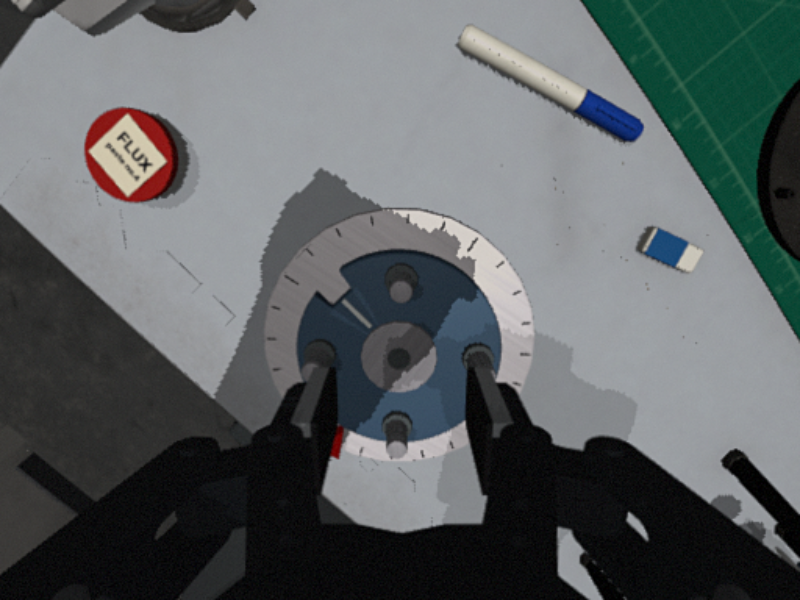

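The wrist view shows the near-47° stud top at (401,292), where (401,290) was predicted. The cap is at (398,358), the jaws straddle the stud, and the tin and marker are well clear. I descend and grip.

>>> {"op": "carry_out", "data": {"rows": "0.5 -0.6 1.4 22 0; 0.5 0 0 30 0; 0.5 0 0 30 0; 0.5 0 0 25 0; 0.5 0 0 20 0; 0.5 0 0 10 0; 0.5 0 0 5 0; 0.5 0 0 0 0; 0.7 0 0 0 0; 0.8 0 0 0 0; 1 0 0 0 0; 1 0 0 0 0; 1 0 0 0 0; 1 0 0 0 0; 1 0 0 0 0", "grip_force": 25}}

```text
time_s: 4.35
tcp_pos: [0.5221, 0.299, 0.0592]
eef_rot: [-3.141, -0.001, 0.825]
contact_force: [-2.3, 0.7, 7.2]
grip_width: 0.146
grip_force: 24.3
```

>>> {"op": "carry_out", "data": {"rows": "1 0.1 -3.7 0 -4; 1 0.1 -3.7 0 -4; 1 0.1 -3.7 0 -4; 1 0.1 -3.7 0 -4; 1 0.1 -3.7 0 -4; 1 0.1 -3.7 0 -4; 1 0.1 -3.7 0 -4; 1 0.1 -3.7 0 -4; 1 0.1 -3.7 0 -4; 1 0.1 -3.7 0 -4; 1 0 0 0 0; 1 0 0 0 0"}}

```text
time_s: 5.55
tcp_pos: [0.4894, 0.315, 0.0592]
eef_rot: [3.141, -0.001, 1.523]
contact_force: [-2.5, 0.8, 9.3]
grip_width: 0.15
grip_force: 24.9
```

Run:
```python
from h import *
o=ctrl.get_obs(); print(o['tcp_pos'],np.degrees(o['eef_rot']),o['joint_positions'].round(2),o['grip_width'],o['contact_force'],o['torque'])
for c in([.484,.2645],[.485,.263]):
    q=o['tcp_pos'][:2]-c; print(np.hypot(*q),np.degrees(np.arctan2(q[1],q[0])))
```

```text
[0.48937887 0.31499506 0.05915066] [ 1.79977584e+02 -5.30978241e-02  8.72632379e+01] [-0.77  0.72  0.14  1.85 -0.17  0.58 -0.57] 0.14987698131955937 [-2.48772847  0.82518626  9.32243794] [ 0.07814059  0.7741692  -0.10531269]
0.050780735315766004 83.91962871542334
0.05217911952031347 85.18607933581721
```

>>> {"op": "carry_out", "data": {"rows": "1 0.1 -3.7 0 -4; 1 0.1 -3.7 0 -4; 1 0.1 -3.7 0 -4; 1 0.1 -3.7 0 -4; 1 0.1 -3.7 0 -4; 1 0.1 -3.7 0 -4; 1 0.1 -3.7 0 -4; 1 0.1 -3.7 0 -4; 1 0.1 -3.7 0 -4; 1 0.1 -3.7 0 -4; 1 0.1 -3.7 0 -4; 1 0.1 -3.7 0 -4; 1 0.1 -3.7 0 -4; 1 0.1 -3.7 0 -4; 1 0.1 -3.7 0 -4; 1 0.1 -2.8 0 -3; 1 0 0 0 0; 1 0 0 0 0"}}

```text
time_s: 7.35
tcp_pos: [0.4392, 0.2916, 0.0591]
eef_rot: [3.14, 0.0, 2.623]
contact_force: [-5.9, 2.1, 10.1]
grip_width: 0.148
grip_force: 25.0
```

Run:
```python
from h import *
import pickle
w=snap('wrist'); s=snap('top'); pickle.dump((w,s),open('w2.pkl','wb'))
o=ctrl.get_obs(); print(o['tcp_pos'],np.degrees(o['eef_rot']),o['joint_positions'].round(2),o['grip_width'],o['contact_force'],o['torque'])
for c in([.484,.2645],[.485,.263]):
    q=o['tcp_pos'][:2]-c; print(np.hypot(*q),np.degrees(np.arctan2(q[1],q[0])))
k=.64
im=np.hstack([cv2.resize(w[1],(400,300)),cv2.resize(s[1][int(230*k):int(410*k),int(200*k):int(440*k)],(400,300),interpolation=cv2.INTER_CUBIC)])
cv2.imwrite('pics/w2.png',im[:,:,::-1])
```

```text
[0.43917572 0.2916361  0.05911628] [1.79932590e+02 8.56003828e-03 1.50279804e+02] [-0.59  0.66 -0.14  1.98  0.18  0.51  0.19] 0.15108498502010767 [-4.00241681  1.80576745 10.71374204] [0.42591445 1.02003234 0.05944481]
0.052398316264604124 148.80977402158672
0.05403601013937252 147.99828179292038
```

View pics/w2.png

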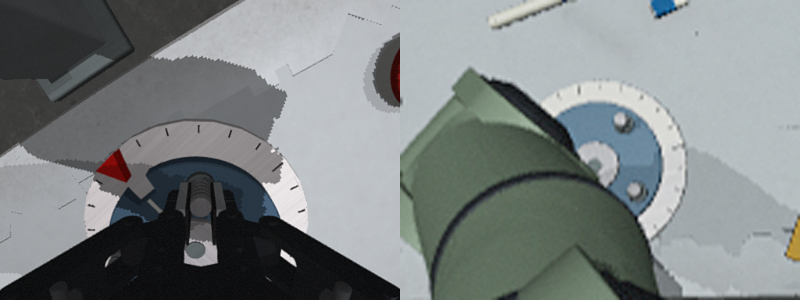

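The wrist half shows the pointer tip at about (128,178) with the notch just ahead of it at (140,186), nearly aligned. I measure it on an enlarged crop.

Run:
```python
from h import *
import pickle
w,s=pickle.load(open('w2.pkl','rb'))
c=w[1][185:285,110:243]; cv2.imwrite('pics/w3.png',cv2.resize(c[:,:,::-1],(798,600),interpolation=cv2.INTER_CUBIC))
```

```text
(no output)
```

View pics/w3.png

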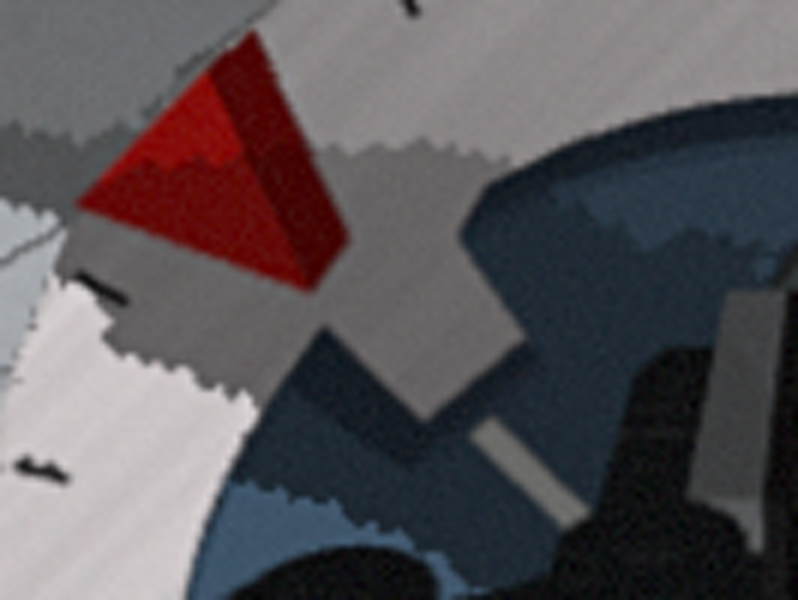

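Run:
```python
from h import *
import pickle
w,s=pickle.load(open('w2.pkl','rb')); i=w[0]
P=lambda u,v,z=.026: onz(i,110+u/6-.5,185+v/6-.5,z)[:2]
tip=P(313,292);b=(P(80,205)+P(208,72))/2
ml,mr,il,ir=P(285,390),P(462,235),P(410,465),P(530,350)
l0,l1=P(485,425),P(575,525)
ang=lambda v:np.degrees(np.arctan2(v[1],v[0]))%360
print('tip',tip,'back',b,'len',np.linalg.norm(tip-b),'width',np.linalg.norm(P(80,205)-P(208,72)))
print('notch width',np.linalg.norm(ml-mr),np.linalg.norm(il-ir),'depth',np.linalg.norm(ml-il))
m=(ml+mr)/2
print('ptr axis',ang(b-tip),'notch axis line',ang(l0-l1),'walls',ang(ml-il),ang(mr-ir),ang(m-(il+ir)/2))
# centre from pointer axis
for c in (np.array([.484,.2645]),np.array([.485,.263]),tip-74e-3*(b-tip)/np.linalg.norm(b-tip)):
    print(c,'ptr',ang(tip-c),np.linalg.norm(tip-c),'notch',ang(m-c),np.linalg.norm(m-c),'inner',ang((il+ir)/2-c),'line',ang((l0+l1)/2-c))
```

```text
tip [0.4122812  0.24459536] back [0.39141767 0.23948734] len 0.021479727144832237 width 0.01929916971868043
notch width 0.024987860454397385 0.01802817432829723 depth 0.014334808869098112
ptr axis 193.75712657283458 notch axis line 186.8188205332125 walls 205.28584456372297 175.9754676842996 191.1497661117789
[0.484  0.2645] ptr 195.51131782044453 0.07442970786495753 notch 193.60431111277163 0.06892619228237795 inner 194.19657847538673 line 195.60391633916663
[0.485 0.263] ptr 194.20292905544608 0.07501169971250285 notch 192.20968002109302 0.06956591989633196 inner 192.46263380551798 line 193.50957954914506
[0.48415832 0.26219305] ptr 193.75712657283458 0.07399999999999998 notch 191.69943567108194 0.0685753391616236 inner 191.83298256794916 line 192.77541865726332
```

The notch is within 2° of the pointer, short by about 1.5–2°. I make a small final nudge, then release and lift away.

>>> {"op": "carry_out", "data": {"rows": "1 0 -0.8 0 -0.8; 1 0 -0.8 0 -0.8; 1 0 0 0 0; 1 0 0 0 0; 0.7 0 0 0 0; 0.5 0 0 0 0; 0.5 0 0 0 0; 0.5 0 0 0 0; 0.5 0 0 -10 0; 0.5 0 0 -30 0; 0.5 0 0 -40 0; 0.5 0 0 -40 0; 0.5 0 0 -40 0; 0.5 0 40 0 0; 0.5 0 45 0 0; 0.5 0 45 0 0; 0.5 0 45 0 0; 0.5 0 45 0 0; 0.5 0 0 0 0; 0.5 0 0 0 0"}}

```text
time_s: 9.45
tcp_pos: [0.5417, 0.4839, 0.2179]
eef_rot: [-3.141, -0.001, 2.652]
contact_force: [-0.9, -0.7, 0.1]
grip_width: 0.501
grip_force: 0.0
```

Run:
```python
from h import *
import pickle
s=snap('top'); w=snap('wrist'); pickle.dump((w,s),open('w4.pkl','wb'))
o=ctrl.get_obs(); print(o['tcp_pos'],o['time_s'])
print(proj(w[0],[.484,.263,.034]))
k=.64
c=s[1][160:262,153:255]
im=np.hstack([cv2.resize(c,(400,400),interpolation=cv2.INTER_CUBIC),cv2.resize(w[1],(400,400))])
cv2.imwrite('pics/w4.png',im[:,:,::-1])
```

```text
[0.54195395 0.48266147 0.21872866] 9.55
[[ 61.5877187  219.20114191]]
```

View pics/w4.png

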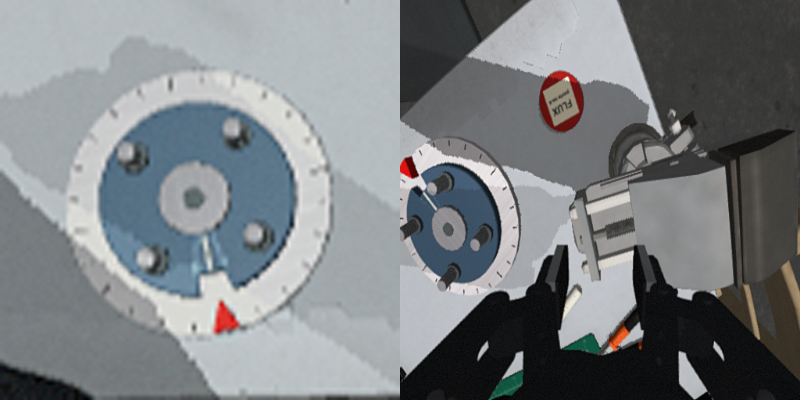

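Run:
```python
from h import *
import pickle
w,s=pickle.load(open('w4.pkl','rb')); i=s[0]; f=400/102
P=lambda u,v,z: onz(i,153+u/f-.5,160+v/f-.5,z)[:2]
st=np.array([P(u,v,.06) for u,v in[(130,150),(236,127),(259,234),(150,257)]]); m=st.mean(0)
ang=lambda v:np.degrees(np.arctan2(v[1],v[0]))%360
a=[ang(x-m) for x in st]; print(m,np.round(a,1))
print('notch from studs', np.mean([(x-45)%90 for x in a])+180)
c=P(194,197,.034)
for cc in(m,c,[.484,.2622]): print(cc,'notch inner',ang(P(213,277,.026)-cc),'ptr',ang(P(222,299,.026)-cc))
b=(P(214,332,.026)+P(238,326,.026))/2
print('ptr axis',ang(b-P(222,299,.026)),'line',ang(P(212,272,.026)-P(204,236,.026)))
```

```text
[0.48558589 0.25919879] [ 56.2 327.1 236.4 146.5]
notch from studs 191.5309070489554
[0.48558589 0.25919879] notch inner 188.94236690157442 ptr 192.02050588580758
[0.48497738 0.26306441] notch inner 192.79690027553 ptr 195.00474373223324
[0.484, 0.2622] notch inner 192.1679630663097 ptr 194.55353659307747
ptr axis 188.01604890316975 line 192.944579879575
```

The top view shows the notch at (213,285) facing the pointer tip at (222,299), with the estimate about 2° short, inside the tolerance. I take one closer look to be sure.

>>> {"op": "carry_out", "data": {"rows": "0.5 0 -40 0 0; 0.5 0 -40 0 0; 0.5 0 -40 0 0; 0.5 0 0 0 0; 0.5 0 0 0 0; 0.5 0 0 0 0"}}

```text
time_s: 10.15
tcp_pos: [0.4858, 0.3781, 0.219]
eef_rot: [3.14, 0.0, 2.651]
contact_force: [0.7, 0.4, 0.1]
grip_width: 0.505
grip_force: 0.0
```

Run:
```python
from h import *
import pickle
w=snap('wrist'); pickle.dump(w,open('w5.pkl','wb'))
q=proj(w[0],[.4845,.2625,.034])[0]; u,v=(int(q[0])-75,int(q[1])-75); u=max(u,0);v=max(v,0); print(u,v)
cv2.imwrite('pics/w5.png',cv2.resize(w[1][v:v+150,u:u+150,::-1],(600,600),interpolation=cv2.INTER_CUBIC))
```

```text
88 145
```

View pics/w5.png

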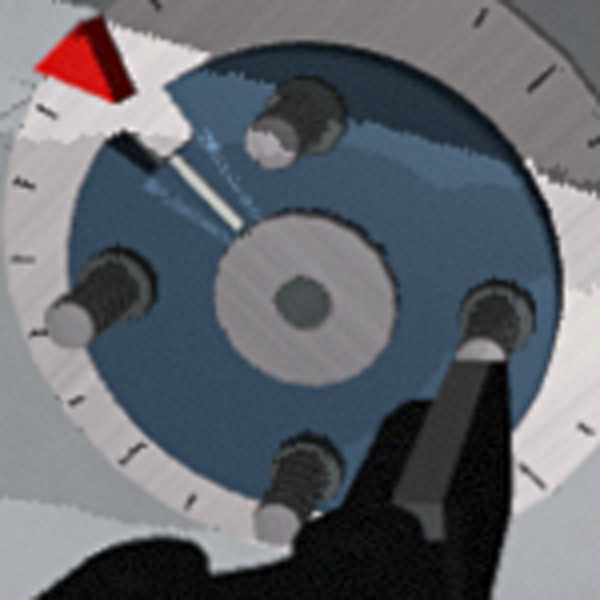

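Run:
```python
from h import *
import pickle
w=pickle.load(open('w5.pkl','rb')); i=w[0]
P=lambda u,v,z=.026: onz(i,88+u/4-.5,145+v/4-.5,z)[:2]
ang=lambda v:np.degrees(np.arctan2(v[1],v[0]))%360
c1=P(304,303,.034); a,b=P(271,145,.06),P(280,522,.06); s3=P(71,325,.06); c2=(s3+P(481,352,.06))/2
c3=(a+b)/2
tip=P(118,102); l0,l1=P(174,160),P(240,230)
for c in(c1,c2,c3): print(c,'tip',ang(tip-c),np.linalg.norm(tip-c),'line',ang(l0-c),ang(l1-c),'diff',ang(tip-c)-ang(l0-c))
print('line dir',ang(l0-l1),'stud pair',ang(a-b),ang(s3-c2),np.linalg.norm(a-b))
```

```text
[0.48439585 0.2621984 ] tip 193.27267437515124 0.0741877008656308 line 193.91965025489466 197.0483676073431 diff -0.6469758797434224
[0.48390667 0.26247954] tip 193.5724042073919 0.07377714912055983 line 194.34712429073332 197.94875719958466 diff -0.774720083341407
[0.48509895 0.26186345] tip 192.89930088601997 0.07479670882791671 line 193.3889402327997 195.93925932157094 diff -0.4896393467797395
line dir 190.74407605516922 stud pair 147.37004551060133 238.13764835505592 0.10632751141348296
```

```bash
python3 -c "
from cell import ticket
print(ticket.hand_in())"
```

```text
the job is handed in; nothing more can be done
None
```

I turned the flange about 103° and its notch now faces the red pointer, within about 1° in the last close wrist view (the coarser top view read 2–3° short; about 5° is allowed). I didn't re-measure the bystanders, but the gripper only went near the flange; the job is handed in and its verdict was not shown.

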